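Mount a ribbon reel on its winder

TASK

Get the bench winder ready for ribbon: take the wooden spindle from its rest by the square handle and thread it through the bush in the winder's near cheek, through the bore of the empty reel lying in the cradle, and on through the far cheek. Then push on with the spindle, gently, until its collar has pressed the stiff bush fully home and sits flush against it, never forcing it harder than 22 N, and let go so the reel hangs on the spindle. Leave the mug, the pine cone and the jar where they are.

Things in the scene. Friction and masses are not known exactly. Their poses are not given: they have to be found in the camera images.
- winder: Wooden reel winder, fixed. Origin: centre of the underside of its 130 x 150 x 14 mm base. Two cheeks 80 mm wide (x), 120 mm high: near cheek y -60 to -46 mm, far cheek y 46 to 60 mm. Bearing axis along y at x 0, 95 mm above the table, bores 13.5 mm; the spindle enters at the near cheek, going +y. Two 12 mm cradle dowels along y carry the reel. The wood marks if the spindle bears on it with over 22 N.
- winder_seat (a point): Point on the bearing axis, in the winder at (0, -65, 95) mm: the centre of the bush's outer face when the bush is fully home. Its axes are the winder's axes.
- bush (a joint): How far (m) the dark bush in the near cheek stands proud: 0 = fully home, starts 0.004 to 0.008, at most 0.009. A tube, bore 13.5 mm, 19 mm long, with a flange 34 mm across, 5 mm thick, outside the cheek; its outer face is at winder y = -65 mm minus this value. It slides along the axis against a stiff friction of about 11 N, stays where left, and stops hard at 0.
- reel: Loose empty wooden reel, 0.1 to 0.21 kg, 84 mm long, flanges 100 mm across, 8 mm thick, bore 16 mm along its y axis. Origin: its centre. It lies on the cradle dowels between the cheeks with its bore 5 mm BELOW the bearing axis (origin 90 mm above the table); the spindle's taper lifts it and slides it some mm to the far cheek. Hung on the spindle it is about 2 mm higher than at first.
- rest: Low plywood rest for the spindle, fixed. Origin: centre of the underside of its 70 x 215 x 8 mm board. A block (14 mm wide, 44 mm long in y, centred at y = -86 mm, top at 33 mm) is under the spindle's handle; a notched post (34 mm wide, 12 mm thick, centred at y = 72 mm, top at 51 mm) is under its shaft.
- spindle: Loose wooden spindle, 0.06 to 0.13 kg, level in the rest, axis 45 mm above the table. Origin: on the axis at the collar's front face; +y to the tip. Shaft 12 mm diameter to y 140 mm, then a taper to 4 mm at the tip, y 165 mm. Collar 34 mm across, y 0 to -6 mm. Square handle 24 x 24 mm, y -6 to -66 mm: grasp from above at y -36 mm. Home: origin at winder_seat, its y along the winder's y.
- spindle_tip (a point): Centre of the thin end of the spindle, 165 mm along its +y from its origin.
- mug: Bystander: white mug, 80 mm across, 90 mm high, origin under its centre.
- pinecone: Bystander: brown pine cone standing upright, 60 mm across, 78 mm high, origin under its centre.
- jar: Bystander: glass jar with a lid, 66 mm across, 85 mm high, origin under its centre.
Not all that is in view belongs to the job. Of the things shaped like the spindle, the wooden one is meant.

How it is judged:
On the way, in this order (a step that is already met when the one before it is completed fails the run):
1. the spindle's tip has come out beyond the far cheek, through bush, reel and cheek, the bush still standing proud (y of spindle_tip in the frame of winder above 0.062 m and x of spindle_tip in the frame of winder between -0.006 and 0.006 m and z of spindle_tip in the frame of winder between 0.089 and 0.101 m and angle between the y axis of spindle and the y axis of winder, either way round below 0.08 rad and value of joint bush above 0.002 m), for 0.05 s.
2. the collar has pressed the bush home (value of joint bush below 0.001 m and y of spindle in the frame of winder above -0.067 m and angle between the y axis of spindle and the y axis of winder, either way round below 0.03 rad), for 0.2 s.
At the end, for the whole second after the job is handed in: Bush within 1 mm of home; spindle through bush, reel and far cheek, in line (0.03 rad), its origin within 3 mm of winder_seat and its collar within 2 mm along the axis; reel hung on it between the cheeks, at least 1.2 mm above its cradle place; spindle and reel at rest (all of step 2 and distance between spindle and winder_seat below 0.003 m and z of reel in the frame of winder above 0.0912 m and x of reel in the frame of winder between -0.005 and 0.005 m and y of reel in the frame of winder between -0.008 and 0.008 m and linear speed of each of spindle, reel below 0.02 m/s); the robot touches nothing.
It fails at once if the spindle bears on the winder or its bush with more than 22 N (contact force between spindle and winder above 22 N).
It fails at once if the spindle bears on the reel with more than 22 N (contact force between spindle and reel above 22 N).
It fails at once if the mug, the pine cone or the jar is moved by more than 30 mm (distance of any of mug, pinecone, jar from where it was at the start of the episode above 0.03 m).
It also fails if it takes over 72 s, if anything falls off the work surface, if the arm or the gripper's body presses on something with over 40 N, if the wrist force passes 120 N, or if a joint passes its speed limit or range.

ROBOT

A 6-joint arm with a two-finger parallel gripper is mounted at the origin on the work surface. World frame = base frame: x ahead of the robot, y to its left, z up, the work surface at z = 0. Lengths are in m, angles in rad, forces in N, time in s.
With the tool pointing down it reaches from about 0.4 to 0.825 m from the base axis. Payload 7 kg.
Tool frame: the origin (TCP) lies on the centre line of the jaws, within the pads' length; the fingertips stand tip_reach ahead of it and the grasp point (between the pads) is the TCP (tip_reach is the distance from the TCP to the fingertips, in m); z points along the fingers, y is the line along which they close (so a half turn about z gives the same grasp; the last joint's range is limited). The gripper opens to 88 mm and grips with 3 to 60 N. Pads are 19 mm wide; open, the fingers measure 130 mm over their backs; the gripper's body (78 mm by 193 mm) begins 47 mm behind the grasp point.
Start: joints at [-1.009, 0.359, 0.012, 0, -1.224, -0.288], TCP at [0.182, -0.65, 0.225] pointing down, gripper open.
Joint ranges: [-3.07, 3.07], [-1.43, 2.12], [-1.02, 1.25], [-3.03, 1.67], [-3.05, -0], [-3.03, 3.03]. Speed limits (rad/s): [2.39, 2.39, 3.01, 3.14, 3.14, 3.14].

INTERFACE

Orientations are given as [roll, pitch, yaw] about the fixed x, y, z axes, in that order (R = Rz(yaw) Ry(pitch) Rx(roll)).
In Python, from station import get_state, grab_frame, calibration, job_done, find_in, mark_of, tip_reach gives the robot as it stands.
- The arm moves only by the shell command python3 -m handwheel 'ROWS' [OPENING] [FORCE]. ROWS is JSON, a list of rows, each an object with "delta_pos": the shift along the world's x, y, z in units of 30 mm (1.0 is 30 mm), a list of three; "dr": the turn, a rotation vector about the world's x, y, z in degrees, a list of three. In form: [{"delta_pos": [tx, ty, tz], "dr": [rx, ry, rz]}, ...]. A call has 1 to 10 rows; each row shifts and turns the commanded pose from where the row before left it; what a row does not reach is not made up. A row lasts 1/10 s, in which the tool goes at most 50 mm and 8.59 degrees, less where a joint would pass 70% of its speed; a pose out of reach is approached as far as the arm can. A call is refused whole if a number of a shift passes 1 or a number of a turn 8.59, either way. A call with a gripper value outside its range is refused whole. OPENING is the closure, from -1 (fully open) to 1 (shut), set as the call begins (- or left out, the last holds). The fingers move at their own pace and stop on an object; FORCE is the grip in N (left out, the last holds). Time passes only in rows, so rows that do not move let the fingers close. It gives the time, the measured TCP pose, the force, the opening and the grip force at its end, in the units of the state.
- get_state(): the state, without advancing time (a new reading comes with each control period).
- grab_frame(name): name is "scene" or "top"; returns the picture (480x640x3 uint8, red, green, blue); there is no depth.
- calibration(name): a dict with "fx", "fy", "cx", "cy" (pixels), "k1" (the pictures are not rectified: a ray, as slopes to the right and down, at radius r is drawn at 1 + k1 r^2 times it, then the intrinsics apply), "extrinsics" (4x4, takes a point from world to camera coordinates). Camera axes: x right, y down, z forward; pixel columns grow to the right and rows downward; lengths in m; the calibration is good to about 2 mm. A picture is of the moment at which its call begins. calibration takes no time and is no camera call.
- job_done(): hands the job in; it is judged then, once.
Trained networks look in the newest picture that a camera, given by its name, has taken for a name from the list of things; names that differ only in an ending like _2 or _b are one class to them, and where a whole thing is asked for, a point or a joint stands for the part that bears it (a point fixed in the world has none). Each returns a list of dicts, best first, with "conf" (0 to 1); they miss things now and then, are a little off and sometimes report something else, mostly with a low value. They report only what shows in the picture. A call takes as long as a camera call. They do not tell look-alikes from the thing itself.
- find_in(camera, query): "location" ([column, row] in pixels, amid what is visible of it).
- mark_of(camera, query): "location" ([column, row] in pixels: a listed point, or the origin of a listed thing).
The state is a dict: "t": time; "q": joint angles; "qd": joint speeds; "joint_efforts": joint torques, N m; "eef_pos": TCP position; "ee_rot": TCP orientation; "force": force on the tool from outside, world axes, zero at the start; "moment": the same for the moment, N m; "width": finger opening in m; "gripper_force": force on a finger pad.
Only numpy, scipy, OpenCV 4.12 (cv2) and the standard library are available. Lean on these libraries where they do the work, as an engineer would, in place of code of your own. Each camera call takes 0.05 s, during which the arm holds its last target. There are 200 camera calls.

## Working session

There is one attempt and no reset: what is moved stays moved. The work goes in short steps, Python scripts to look and compute and a shell command to move; the robot and the scene stay as the last step left them, time stands still between calls to the robot, and variables do not carry over. Pictures are saved under pics/ and viewed, at most 10 in all, crops included, and the job is handed in when it is done.

```bash
ls; mkdir -p pics
python3 - <<'E'
from station import *
import cv2
s=get_state();print(s, tip_reach)
for n in("scene","top"):
    f=grab_frame(n);cv2.imwrite(f"pics/{n}0.png",f[:,:,::-1]);c=calibration(n);print(n,c)
    for q in("winder","winder_seat","spindle","spindle_tip","rest","reel","bush"):
        print(q,[(round(d["conf"],2),[round(float(v),1) for v in d["location"]]) for d in mark_of(n,q)][:4])
E
```

```text
pics
{'t': 0.0, 'q': array([-1.00889315e+00,  3.59380501e-01,  1.10529637e-02, -3.47315113e-04,
       -1.22409077e+00, -2.88094545e-01]), 'qd': array([ 0.00082708,  0.00011623,  0.00047089, -0.00079893,  0.00033918,
        0.00013179]), 'joint_efforts': array([-8.37750595e-04, -5.82717562e+01,  2.93049717e+01,  6.99720427e+00,
        6.77498057e-03, -1.20564591e-04]), 'eef_pos': array([ 0.18235581, -0.6493898 ,  0.22452476]), 'ee_rot': array([ 3.13994474e+00, -1.47849592e-04, -2.86790218e+00]), 'force': array([ 0.75782395, -0.0460796 ,  0.5511557 ]), 'moment': array([-0.0144358 , -0.00556501, -0.03598447]), 'gripper_force': 0.0, 'width': 0.08811834060633146} 0.019
scene {'fx': 591.3019480899559, 'fy': 591.3019480899559, 'cx': 321.8261841429361, 'cy': 240.66993683324736, 'k1': -0.020071747021251272, 'extrinsics': array([[ 0.40152697,  0.91583427, -0.00486703, -0.2347676 ],
       [ 0.77014537, -0.34051933, -0.53937251, -0.30913533],
       [-0.49563314,  0.21282429, -0.84205321,  1.95515677],
       [ 0.        ,  0.        ,  0.        ,  1.        ]])}
winder [(0.72, [374.3, 260.2])]
winder_seat [(0.72, [353.2, 254.3])]
spindle [(0.88, [239.8, 295.9]), (0.72, [171.7, 224.6])]
spindle_tip [(0.93, [226.2, 232.7])]
rest [(0.73, [260.5, 293.8]), (0.2, [371.8, 246.9])]
reel [(0.69, [372.2, 245.3]), (0.3, [239.0, 293.6])]Traceback (most recent call last):
  File "<stdin>", line 7, in <module>
ValueError: it knows: jar, mug, pinecone, reel, rest, spindle, spindle_tip, winder, winder_seat
```

```bash
cat > h.py <<'E'
from station import *
import cv2, numpy as np
from scipy.optimize import least_squares
C={n:calibration(n) for n in("scene","top")}
def proj(n,P):
    c=C[n];P=np.atleast_2d(P);E=c["extrinsics"];p=P@E[:3,:3].T+E[:3,3]
    u=p[:,:2]/p[:,2:];u=u*(1+c["k1"]*(u**2).sum(1,keepdims=True))
    return u*[c["fx"],c["fy"]]+[c["cx"],c["cy"]]
def tri(obs):
    r=lambda X:np.concatenate([(proj(n,X)[0]-o) for n,o in obs])
    s=least_squares(r,[.55,0,.05]);return s.x,np.abs(s.fun).max()
def atz(n,uv,z):
    return least_squares(lambda X:proj(n,[X[0],X[1],z])[0]-uv,[.55,0]).x
def marks(n,q): return [(round(float(d["conf"]),2),np.round(np.array(d["location"],float),1)) for d in mark_of(n,q)]
E
python3 - <<'E'
from h import *
f=grab_frame("top");cv2.imwrite("pics/top0.png",f[:,:,::-1]);print(C["top"])
f=grab_frame("scene");cv2.imwrite("pics/scene0.png",f[:,:,::-1])
for q in("winder","winder_seat","spindle","spindle_tip","rest","reel","mug","jar","pinecone"):
    a=marks("scene",q);b=marks("top",q);print(q,a,b)
    for i in a[:2]:
        for j in b[:2]:
            print("   ",*[np.round(x,4) for x in tri([("scene",i[1]),("top",j[1])])])
E
```

```text
{'fx': 511.8794724606169, 'fy': 511.8794724606169, 'cx': 326.66027459231293, 'cy': 232.59017302980678, 'k1': -0.0029985433101091647, 'extrinsics': array([[ 0.00577293, -0.99997683,  0.00360867,  0.04449749],
       [-0.99957829, -0.00587326, -0.02843848,  0.48833921],
       [ 0.02845901, -0.00344298, -0.99958903,  1.25307993],
       [ 0.        ,  0.        ,  0.        ,  1.        ]])}
winder [(0.8, array([372.3, 260.2]))] [(0.93, array([281. , 208.4]))]
    [5.498e-01 1.664e-01 1.000e-04] 2.8556
winder_seat [(0.58, array([353.2, 252.8]))] [(0.75, array([301.9, 200.2]))]
    [0.5594 0.105  0.0977] 0.1338
spindle [(0.97, array([171.4, 224.5])), (0.62, array([241.8, 290.8]))] [(0.86, array([437.2, 216.1])), (0.84, array([479. , 344.7]))]
    [ 0.482  -0.2249  0.295 ] 46.9321
    [ 0.2187 -0.3227  0.0301] 1.3004
    [ 0.5273 -0.2118  0.0628] 0.4714
    [ 0.2046 -0.3198 -0.3509] 45.9434
spindle_tip [(0.88, array([293.7, 262.2])), (0.8, array([226.4, 230.9]))] [(0.96, array([369.5, 228.4])), (0.78, array([421.3, 305.6]))]
    [ 0.4981 -0.0512  0.0594] 1.2809
    [ 0.3345 -0.1257 -0.1194] 40.0857
    [ 0.4643 -0.1042  0.1877] 40.0422
    [ 0.3131 -0.1816  0.0405] 1.149
rest [(0.91, array([259.8, 292.8]))] []
reel [(0.68, array([370.9, 245.6])), (0.63, array([372.4, 264. ]))] [(0.82, array([272.5, 202.7]))]
    [0.5528 0.1697 0.0848] 1.9981
    [ 0.5607  0.1786 -0.0101] 2.2243
mug [(0.87, array([436.9, 216.9]))] [(0.95, array([177.4, 226.6]))]
    [0.5009 0.4141 0.0128] 0.6446
jar [(0.73, array([417.8, 315.7]))] [(0.9, array([262.3, 121.3]))]
    [0.7634 0.2086 0.0044] 0.0059
pinecone [(0.67, array([342.3, 352.7])), (0.63, array([263. , 293.3]))] [(0.8, array([355.1, 118. ]))]
    [ 0.7749 -0.0229 -0.0038] 0.3812
    [ 0.6863 -0.0808  0.2241] 44.4434
```

View pics/scene0.png

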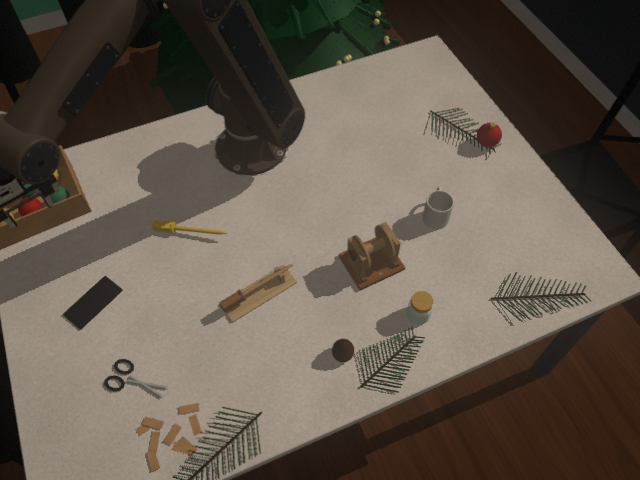

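View pics/top0.png

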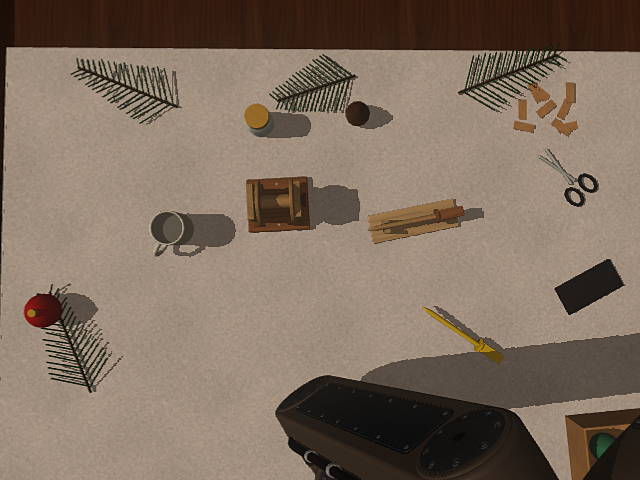

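The yellow screwdriver at top (460,335) is the look-alike; the wooden spindle lies on its rest at top (437,216), with its tip at (369,228). The winder is at (280,205). I'll take enlarged crops to get the winder's yaw.

Run:
```python
import cv2,numpy as np
t=cv2.imread("pics/top0.png");s=cv2.imread("pics/scene0.png")
a=cv2.resize(t[165:245,240:320],None,fx=5,fy=5,interpolation=cv2.INTER_CUBIC)
b=cv2.resize(s[215:295,330:410],None,fx=5,fy=5,interpolation=cv2.INTER_CUBIC)
cv2.imwrite("pics/w.png",np.clip(np.hstack([a,b])*1.5,0,255).astype(np.uint8))
a=cv2.resize(t[190:250,362:472],None,fx=7,fy=7,interpolation=cv2.INTER_CUBIC)
cv2.imwrite("pics/s.png",np.clip(a*1.5,0,255).astype(np.uint8))
```

```text
(no output)
```

View pics/w.png

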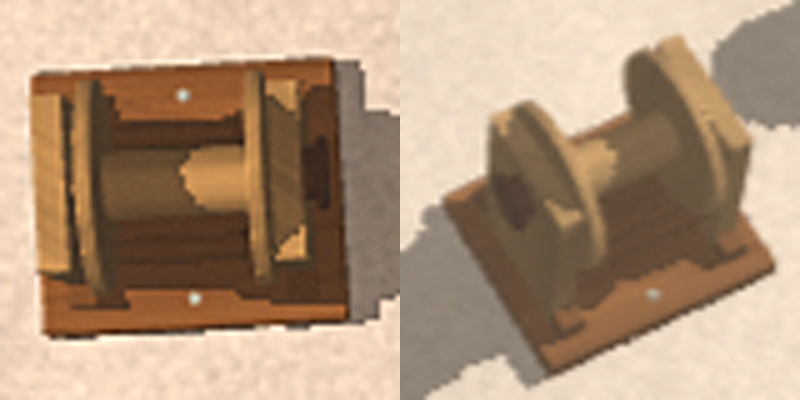

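View pics/s.png

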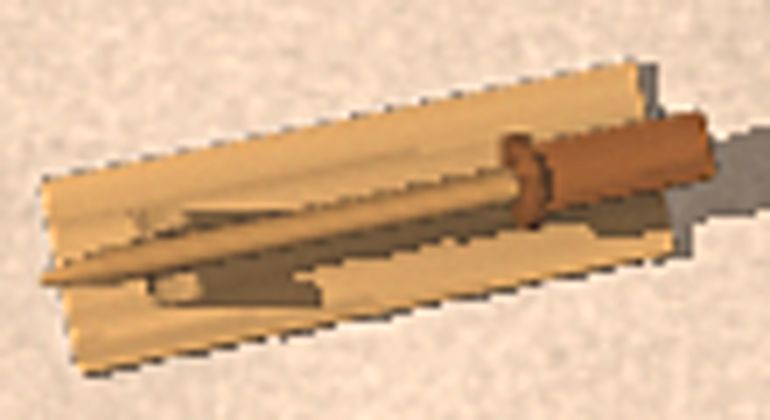

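```bash
cat > fit.py <<'E'
from h import *
def T(p,P): 
    P=np.atleast_2d(P)*1e-3;c,s=np.cos(p[2]),np.sin(p[2])
    return np.c_[P[:,0]*c-P[:,1]*s+p[0],P[:,0]*s+P[:,1]*c+p[1],P[:,2]]
t=lambda u,v:(240+u/5,165+v/5)
s=lambda u,v:(330+(u-400)/5,215+v/5)
O=[("top",(65,75,14),t(32,74)),("top",(65,-75,14),t(332,58)),("top",(-65,-75,14),t(348,318)),("top",(-65,75,14),t(45,333)),
("top",(40,60,120),t(32,95)),("top",(-40,60,120),t(40,272)),("top",(40,46,120),t(62,95)),("top",(-40,46,120),t(70,275)),
("top",(40,-60,120),t(297,80)),("top",(-40,-60,120),t(308,262)),
("scene",(-65,-75,14),s(443,198)),("scene",(65,-75,0),s(547,373)),("scene",(65,75,0),s(775,268))]
def fit(O,dz=0):
    r=lambda p:np.concatenate([proj(n,T(p,P))[0]-o for n,P,o in O])
    f=least_squares(r,[.55,.166,.05],loss="soft_l1");return f.x,r(f.x).reshape(-1,2)
if __name__=="__main__":
  for sel in("top","scene",""):
    p,r=fit([o for o in O if sel in o[0]]);print(sel,np.round(p,4))
  print(np.round(r,1).tolist())
  print("seat",T(p,(0,-65,95)))
  sp=[("top",(368,229.7)),("scene",(293.7,262.2))]
  print("tip",tri(sp));print("org",tri([("top",(436.9,215.9)),("scene",(241.8,290.8))]))
  for uv,z in(((368,229.7),.045),((436.9,215.9),.045),((463.7,210.7),.045)):print(atz("top",uv,z))
E
python3 fit.py
```

```text
top [0.5563 0.1669 0.06  ]
scene [0.5567 0.1687 0.0729]
 [0.5565 0.1672 0.064 ]
[[-0.5, -0.1], [0.6, -0.4], [0.4, 0.4], [-0.2, 1.0], [-0.5, 0.2], [-0.2, 0.3], [-0.3, -0.2], [0.1, -0.7], [-0.1, 0.1], [-0.3, -0.8], [-1.2, -1.7], [-0.3, 0.8], [-0.4, 0.5]]
seat [[0.56063495 0.10236904 0.095     ]]
tip (array([ 0.49489517, -0.04895683,  0.05281415]), np.float64(0.8644788424144849))
org (array([ 0.52759917, -0.2114375 ,  0.06290345]), np.float64(0.29605101770562214))
[ 0.4944705  -0.05120625]
[ 0.52846158 -0.2159102 ]
[ 0.54130797 -0.28010698]
```

```bash
python3 -m handwheel '[{"delta_pos":[0.84,0.95,0],"dr":[0,0,6.1]},{"delta_pos":[0.84,0.95,0],"dr":[0,0,6.1]},{"delta_pos":[0.84,0.95,0],"dr":[0,0,6.1]},{"delta_pos":[0.84,0.95,0],"dr":[0,0,6.1]},{"delta_pos":[0.84,0.95,0],"dr":[0,0,6.1]},{"delta_pos":[0.84,0.95,0],"dr":[0,0,6.1]},{"delta_pos":[0.84,0.95,0],"dr":[0,0,6.1]},{"delta_pos":[0.84,0.95,0],"dr":[0,0,6.1]},{"delta_pos":[0.84,0.95,0],"dr":[0,0,6.1]},{"delta_pos":[0.84,0.95,0],"dr":[0,0,6.1]}]' -1 30; python3 -m handwheel '[{"delta_pos":[0.84,0.95,0],"dr":[0,0,6.1]},{"delta_pos":[0.84,0.95,0],"dr":[0,0,6.1]},{"delta_pos":[0.84,0.95,-0.5],"dr":[0,0,6.1]},{"delta_pos":[0.84,0.95,-0.5],"dr":[0,0,6.1]},{"delta_pos":[0,0,-1]},{"delta_pos":[0,0,0],"dr":[0,0,0]},{"delta_pos":[0,0,0],"dr":[0,0,0]}]'
```

```text
t: 2.35
eef_pos: [0.4354, -0.3635, 0.2257]
ee_rot: [-3.141, -0.0, -1.799]
force: [1.0, 0.2, 0.3]
width: 0.0876
gripper_force: 0.0invalid input at $[4]: expected keys delta_pos, dr
```

```bash
python3 -m handwheel '[{"delta_pos":[0.84,0.95,0],"dr":[0,0,6.1]},{"delta_pos":[0.84,0.95,0],"dr":[0,0,6.1]},{"delta_pos":[0.84,0.95,-0.5],"dr":[0,0,6.1]},{"delta_pos":[0.84,0.95,-0.5],"dr":[0,0,6.1]},{"delta_pos":[0,0,-1],"dr":[0,0,0]},{"delta_pos":[0,0,-1],"dr":[0,0,0]},{"delta_pos":[0,0,-0.5],"dr":[0,0,0]},{"delta_pos":[0,0,0],"dr":[0,0,0]},{"delta_pos":[0,0,0],"dr":[0,0,0]}]'
```

```text
t: 3.25
eef_pos: [0.5356, -0.2511, 0.121]
ee_rot: [3.142, -0.0, -1.377]
force: [0.6, -0.1, 1.4]
width: 0.0874
gripper_force: 0.0
```

Run:
```python
from h import *
import cv2
f=grab_frame("scene");t=grab_frame("top")
a=cv2.resize(f[200:350,180:330],(600,600));cv2.imwrite("pics/g1.png",a[:,:,::-1])
```

```text
(no output)
```

View pics/g1.png

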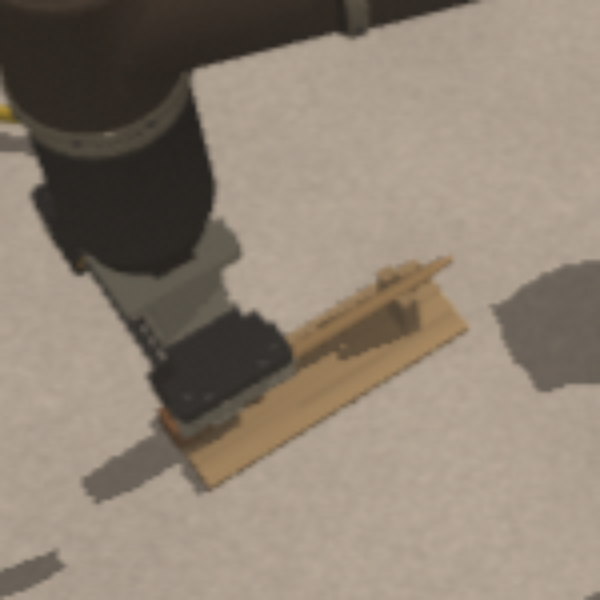

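The gripper sits over the handle, in line with it. I'll go down and close.

```bash
python3 -m handwheel '[{"delta_pos":[0,0,-0.85],"dr":[0,0,0.4]},{"delta_pos":[0,0,-0.84],"dr":[0,0,0]},{"delta_pos":[0,0,-0.84],"dr":[0,0,0]},{"delta_pos":[0,0,0],"dr":[0,0,0]},{"delta_pos":[0,0,0],"dr":[0,0,0]}]'; python3 -m handwheel '[{"delta_pos":[0,0,0],"dr":[0,0,0]},{"delta_pos":[0,0,0],"dr":[0,0,0]},{"delta_pos":[0,0,0],"dr":[0,0,0]},{"delta_pos":[0,0,0],"dr":[0,0,0]},{"delta_pos":[0,0,0],"dr":[0,0,0]},{"delta_pos":[0,0,0],"dr":[0,0,0]},{"delta_pos":[0,0,0],"dr":[0,0,0]},{"delta_pos":[0,0,0],"dr":[0,0,0]},{"delta_pos":[0,0,0],"dr":[0,0,0]}]' 1 45
```

```text
t: 3.85
eef_pos: [0.5359, -0.2512, 0.0457]
ee_rot: [-3.141, -0.001, -1.37]
force: [-0.1, -0.1, 0.1]
width: 0.0876
gripper_force: 0.0
t: 4.75
eef_pos: [0.5354, -0.2508, 0.0445]
ee_rot: [-3.142, -0.0, -1.37]
force: [0.2, -0.0, 0.4]
width: 0.0238
gripper_force: 45.0
```

```bash
python3 -m handwheel '[{"delta_pos":[0,0,0.4],"dr":[0,0,0]},{"delta_pos":[0,0,0.65],"dr":[0,0,0]},{"delta_pos":[0,0,0.65],"dr":[0,0,0]},{"delta_pos":[0.25,0.6,0],"dr":[0,0,-1.6]},{"delta_pos":[0.25,0.6,0],"dr":[0,0,-1.6]},{"delta_pos":[0.25,0.6,0],"dr":[0,0,-1.6]},{"delta_pos":[0.25,0.6,0],"dr":[0,0,-1.6]},{"delta_pos":[0.25,0.6,0],"dr":[0,0,-1.6]},{"delta_pos":[0,0,0],"dr":[0,0,0]},{"delta_pos":[0,0,0],"dr":[0,0,0]}]'
cat > pose.py <<'E'
from fit import *
f=grab_frame("scene");t=grab_frame("top")
m={n:{q:marks(n,q) for q in("spindle_tip","spindle")} for n in("scene","top")};print(m)
for q in m["top"]:
    for i in m["scene"][q][:3]:
        for j in m["top"][q][:3]:
            X,r=tri([("scene",i[1]),("top",j[1])])
            if r<6: print(q,np.round(X,4),round(r,1))
cv2.imwrite("/tmp/s.png",f[:,:,::-1]);cv2.imwrite("/tmp/t.png",t[:,:,::-1])
s=get_state();print(s["eef_pos"],s["ee_rot"],s["force"],s["moment"])
E
python3 pose.py
python3 - <<'E'
import cv2,numpy as np
s=cv2.imread("/tmp/s.png");t=cv2.imread("/tmp/t.png")
a=cv2.resize(t[160:260,240:340],(400,400),interpolation=cv2.INTER_CUBIC);b=cv2.resize(s[200:300,290:390],(400,400),interpolation=cv2.INTER_CUBIC)
cv2.imwrite("pics/p2.png",np.clip(np.hstack([a,b])*1.5,0,255))
E
```

```text
t: 5.75
eef_pos: [0.5729, -0.1606, 0.0961]
ee_rot: [-3.141, -0.0, -1.508]
force: [0.5, 0.5, -1.1]
width: 0.0234
gripper_force: 45.0
{'scene': {'spindle_tip': [(0.76, array([224.6, 232.3])), (0.51, array([333.9, 260.1]))], 'spindle': [(0.73, array([171.7, 225.1])), (0.63, array([275.6, 288.1])), (0.62, array([339.7, 354.4])), (0.53, array([332.5, 261.4])), (0.47, array([371. , 245.3]))]}, 'top': {'spindle_tip': [(0.81, array([420.3, 307.3])), (0.69, array([302.9, 198.8]))], 'spindle': [(0.62, array([479.7, 345.8]))]}}
spindle_tip [ 0.3063 -0.184   0.0244] 2.2
spindle [ 0.2159 -0.3245  0.0252] 0.5
[ 0.57252042 -0.16141771  0.0956308 ] [ 3.14150649e+00  5.20466427e-06 -1.51061806e+00] [ 0.41617491  0.22674564 -0.35403333] [0.02307651 0.09251756 0.00988692][ WARN:0@0.063] global loadsave.cpp:1063 imwrite_ Unsupported depth image for selected encoder is fallbacked to CV_8U.
```

View pics/p2.png

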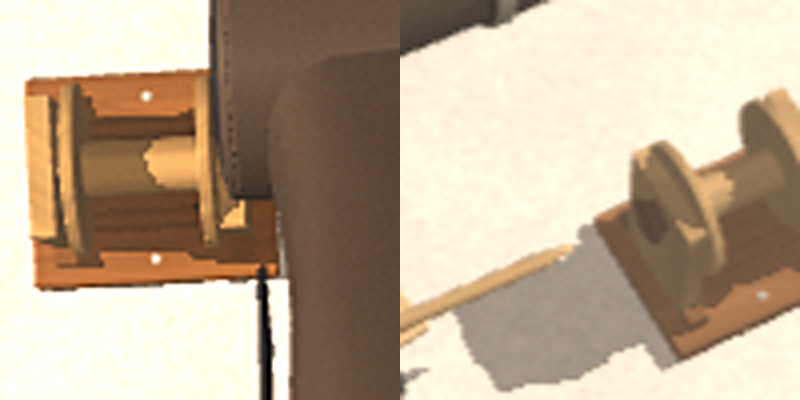

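```bash
cat > chk.py <<'E'
from fit import *
w=[.5564,.1670,.061]
def inw(P):
    d=np.array(P[:2])-w[:2];c,s=np.cos(w[2]),np.sin(w[2]);return np.round(1e3*np.array([c*d[0]+s*d[1],-s*d[0]+c*d[1],P[2]]),1)
if __name__=="__main__":
    s=get_state();e=s["eef_pos"];y=s["ee_rot"][2]+np.pi/2
    tip=e+.201*np.array([-np.sin(y),np.cos(y),0])+[0,0,.0005]
    print("tcp",inw(e),"tip",inw(tip),"relyaw",y-w[2],"rot",s["ee_rot"]);print("tip px",proj("scene",tip),"force",s["force"],s["moment"],s["t"])
    print("bush face px",proj("scene",T(w,(0,-71,95))),"far rim",proj("scene",T(w,[(17,-71,95),(-17,-71,95),(0,-71,112),(0,-71,78)])))
E
python3 chk.py;python3 - <<'E'
import cv2,numpy as np
s=cv2.imread("/tmp/s.png")
b=cv2.resize(s[235:280,315:375],None,fx=12,fy=12,interpolation=cv2.INTER_CUBIC)
cv2.imwrite("pics/p3.png",np.clip(b*1.5,0,255).astype(np.uint8))
E
```

```text
tcp [  -3.9 -328.8   95.6] tip [  -3.8 -127.8   96.1] relyaw -0.0008217282796117442 rot [ 3.14150649e+00  5.20466427e-06 -1.51061806e+00]
tip px [[331.29926543 261.77243981]] force [ 0.41617491  0.22674564 -0.35403333] [0.02307651 0.09251756 0.00988692] 6.05
bush face px [[350.31987207 254.82630992]] far rim [[353.31581794 259.56900561]
 [347.35390205 250.13117734]
 [350.54386307 251.57144908]
 [350.09977852 258.0240265 ]]
```

View pics/p3.png

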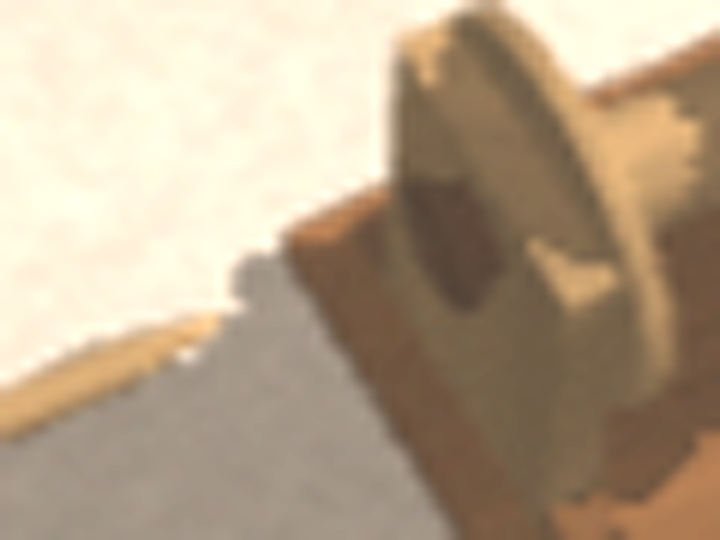

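The shaft line in the scene crop (tip at about (333.5,261)) points at the dark bush (353,255), to within about 1.5 mm. I'll correct x and z and move up to just before the bush.

```bash
python3 -m handwheel '[{"delta_pos":[0.07,0.3,-0.035],"dr":[0,0,0]},{"delta_pos":[0,0.35,0],"dr":[0,0,0]},{"delta_pos":[0,0.35,0],"dr":[0,0,0]},{"delta_pos":[0,0.17,0],"dr":[0,0,0]},{"delta_pos":[0,0,0],"dr":[0,0,0]},{"delta_pos":[0,0,0],"dr":[0,0,0]}]'
python3 chk.py
python3 - <<'E'
import cv2,numpy as np
from station import grab_frame
s=grab_frame("scene")[:,:,::-1]
b=cv2.resize(s[235:280,315:375],None,fx=12,fy=12,interpolation=cv2.INTER_CUBIC)
cv2.imwrite("pics/p4.png",np.clip(b*1.5,0,255).astype(np.uint8))
E
```

```text
t: 6.65
eef_pos: [0.575, -0.1254, 0.0946]
ee_rot: [-3.141, -0.0, -1.509]
force: [-0.1, 0.7, -1.2]
width: 0.0235
gripper_force: 45.0
tcp [   0.7 -293.    94.6] tip [  0.6 -92.   95.1] relyaw 0.0007086344511159637 rot [-3.14148170e+00 -6.15617995e-05 -1.50908769e+00]
tip px [[343.67035774 257.98483332]] force [-0.05401706  0.72013765 -1.19147847] [-0.01854251  0.11180826 -0.04631205] 6.65
bush face px [[350.31987207 254.82630992]] far rim [[353.31581794 259.56900561]
 [347.35390205 250.13117734]
 [350.54386307 251.57144908]
 [350.09977852 258.0240265 ]]
```

View pics/p4.png

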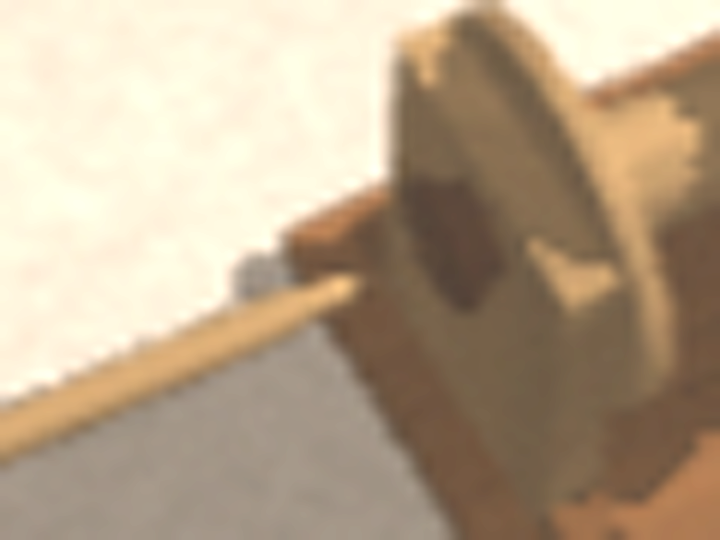

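The tip is at (345,258.5), and its line runs through the middle of the bush face at about (352,255.5). I'll insert now.

```bash
python3 -m handwheel '[{"delta_pos":[-0.012,0.2,0],"dr":[0,0,0]},{"delta_pos":[-0.012,0.2,0],"dr":[0,0,0]},{"delta_pos":[-0.012,0.2,0],"dr":[0,0,0]},{"delta_pos":[-0.012,0.2,0],"dr":[0,0,0]},{"delta_pos":[0,0,0],"dr":[0,0,0]}]'
python3 chk.py
```

```text
t: 7.2
eef_pos: [0.5735, -0.1009, 0.0946]
ee_rot: [-3.141, 0.0, -1.509]
force: [1.3, 0.1, -1.9]
width: 0.0236
gripper_force: 45.0
tcp [   0.7 -268.5   94.6] tip [  0.6 -67.5  95.1] relyaw 0.0007018525916468454 rot [-3.14145335e+00  7.45858035e-05 -1.50909447e+00]
tip px [[351.55141377 254.46202502]] force [ 1.34757348  0.14003668 -1.88979756] [-0.03084881  0.08196817 -0.04871658] 7.2
bush face px [[350.31987207 254.82630992]] far rim [[353.31581794 259.56900561]
 [347.35390205 250.13117734]
 [350.54386307 251.57144908]
 [350.09977852 258.0240265 ]]
```

```bash
python3 -m handwheel '[{"delta_pos":[-0.008,0.13,0],"dr":[0,0,0]},{"delta_pos":[-0.008,0.13,0],"dr":[0,0,0]},{"delta_pos":[0,0,0],"dr":[0,0,0]}]'
python3 -m handwheel '[{"delta_pos":[-0.006,0.1,0],"dr":[0,0,0]},{"delta_pos":[-0.006,0.1,0],"dr":[0,0,0]},{"delta_pos":[0,0,0],"dr":[0,0,0]}]'
python3 chk.py|head -2
```

```text
t: 7.5
eef_pos: [0.573, -0.0936, 0.0945]
ee_rot: [-3.142, 0.0, -1.51]
force: [0.1, -0.7, -1.7]
width: 0.0235
gripper_force: 45.0
t: 7.8
eef_pos: [0.5726, -0.0877, 0.0945]
ee_rot: [-3.142, 0.0, -1.51]
force: [0.3, 0.1, -1.3]
width: 0.0239
gripper_force: 45.0
tcp [   0.6 -255.2   94.5] tip [  0.6 -54.2  95. ] relyaw 6.189189724942201e-05 rot [-3.14158358e+00  4.10963233e-07 -1.50973443e+00]
tip px [[355.80844058 252.58759604]] force [ 0.34660167  0.12213395 -1.34432791] [-0.00861189  0.07437018  0.05796993] 7.8
```

```bash
for i in 1; do python3 -m handwheel '[{"delta_pos":[-0.006,0.1,0],"dr":[0,0,0]},{"delta_pos":[0,0,0],"dr":[0,0,0]}]'; python3 -m handwheel '[{"delta_pos":[-0.006,0.1,0],"dr":[0,0,0]},{"delta_pos":[0,0,0],"dr":[0,0,0]}]';python3 -m handwheel '[{"delta_pos":[-0.006,0.1,0],"dr":[0,0,0]},{"delta_pos":[0,0,0],"dr":[0,0,0]}]'; done | grep -E "pos|force: \["
python3 chk.py|head -2
```

```text
eef_pos: [0.5724, -0.0847, 0.0945]
force: [0.3, 0.1, -0.7]
eef_pos: [0.5723, -0.0817, 0.0945]
force: [-0.3, -0.8, -0.7]
eef_pos: [0.5721, -0.0787, 0.0945]
force: [-0.1, -0.7, -0.4]
tcp [   0.7 -246.2   94.5] tip [  0.7 -45.2  95. ] relyaw -6.408657665935014e-06 rot [-3.14157382e+00  4.14503105e-05 -1.50980274e+00]
tip px [[358.68685942 251.31135227]] force [-0.0567895  -0.67744157 -0.44394762] [-0.0100125   0.1002388  -0.08066436] 8.4
```

```bash
(python3 -m handwheel '[{"delta_pos":[-0.006,0.1,0],"dr":[0,0,0]},{"delta_pos":[0,0,0],"dr":[0,0,0]}]'; python3 -m handwheel '[{"delta_pos":[-0.006,0.1,0],"dr":[0,0,0]},{"delta_pos":[0,0,0],"dr":[0,0,0]}]';python3 -m handwheel '[{"delta_pos":[-0.006,0.1,0],"dr":[0,0,0]},{"delta_pos":[0,0,0],"dr":[0,0,0]}]';python3 -m handwheel '[{"delta_pos":[-0.006,0.1,0],"dr":[0,0,0]},{"delta_pos":[0,0,0],"dr":[0,0,0]}]') | grep -E "pos|force: \["
python3 chk.py|head -2
```

```text
eef_pos: [0.5719, -0.0757, 0.0945]
force: [1.0, 1.0, -0.8]
eef_pos: [0.5717, -0.0727, 0.0945]
force: [0.1, -0.2, -1.3]
eef_pos: [0.5716, -0.0696, 0.0945]
force: [0.5, 0.2, -1.1]
eef_pos: [0.5714, -0.0667, 0.0946]
force: [0.1, 1.3, -0.8]
tcp [   0.8 -234.1   94.6] tip [  0.8 -33.1  95.1] relyaw -4.460584229276643e-05 rot [-3.14136576e+00  7.79093921e-05 -1.50984093e+00]
tip px [[362.53791716 249.62534208]] force [ 0.06926216  1.34401941 -0.83444494] [ 0.11998536 -0.00412465 -0.0926324 ] 9.2
```

```bash
(python3 -m handwheel '[{"delta_pos":[-0.006,0.1,0],"dr":[0,0,0]},{"delta_pos":[0,0,0],"dr":[0,0,0]}]'; python3 -m handwheel '[{"delta_pos":[-0.006,0.1,0],"dr":[0,0,0]},{"delta_pos":[0,0,0],"dr":[0,0,0]}]';python3 -m handwheel '[{"delta_pos":[-0.006,0.1,0],"dr":[0,0,0]},{"delta_pos":[-0.006,0.1,0],"dr":[0,0,0]},{"delta_pos":[0,0,0],"dr":[0,0,0]}]';python3 -m handwheel '[{"delta_pos":[-0.006,0.1,0],"dr":[0,0,0]},{"delta_pos":[-0.006,0.1,0],"dr":[0,0,0]},{"delta_pos":[0,0,0],"dr":[0,0,0]}]') | grep -E "pos|force: \["
python3 chk.py|head -2
```

```text
eef_pos: [0.5712, -0.0637, 0.0945]
force: [1.4, 0.9, -0.4]
eef_pos: [0.571, -0.0606, 0.0945]
force: [0.9, 0.8, -1.2]
eef_pos: [0.5706, -0.0545, 0.0945]
force: [0.8, 0.8, -0.4]
eef_pos: [0.5703, -0.0485, 0.0945]
force: [0.4, 0.2, -0.5]
tcp [   0.7 -216.    94.5] tip [  0.7 -15.   95. ] relyaw 0.00014294392216934737 rot [-3.14154603e+00  1.10743389e-04 -1.50965338e+00]
tip px [[368.26440539 247.03493842]] force [ 0.39318406  0.17509879 -0.54163521] [ 0.17503871 -0.07257198 -0.06468944] 10.2
```

```bash
(python3 -m handwheel '[{"delta_pos":[-0.006,0.1,0],"dr":[0,0,0]},{"delta_pos":[-0.006,0.1,0],"dr":[0,0,0]},{"delta_pos":[-0.006,0.1,0],"dr":[0,0,0]},{"delta_pos":[0,0,0],"dr":[0,0,0]}]'; python3 -m handwheel '[{"delta_pos":[-0.006,0.1,0],"dr":[0,0,0]},{"delta_pos":[-0.006,0.1,0],"dr":[0,0,0]},{"delta_pos":[-0.006,0.1,0],"dr":[0,0,0]},{"delta_pos":[0,0,0],"dr":[0,0,0]}]';python3 -m handwheel '[{"delta_pos":[-0.006,0.1,0],"dr":[0,0,0]},{"delta_pos":[-0.006,0.1,0],"dr":[0,0,0]},{"delta_pos":[-0.006,0.1,0],"dr":[0,0,0]},{"delta_pos":[0,0,0],"dr":[0,0,0]}]';python3 -m handwheel '[{"delta_pos":[-0.006,0.1,0],"dr":[0,0,0]},{"delta_pos":[-0.006,0.1,0],"dr":[0,0,0]},{"delta_pos":[-0.006,0.1,0],"dr":[0,0,0]},{"delta_pos":[0,0,0],"dr":[0,0,0]}]') | grep -E "pos|force: \["
python3 chk.py|head -2
```

```text
eef_pos: [0.5698, -0.0395, 0.0945]
force: [0.9, 0.6, -0.4]
eef_pos: [0.5692, -0.0305, 0.0945]
force: [0.1, 0.3, 0.3]
eef_pos: [0.5687, -0.0215, 0.0945]
force: [0.7, 0.4, 0.0]
eef_pos: [0.5682, -0.0125, 0.0945]
force: [1.0, 0.2, -0.8]
tcp [   0.8 -179.8   94.5] tip [ 0.8 21.2 95. ] relyaw 0.000165306558605971 rot [-3.14136824e+00  2.17934198e-04 -1.50963102e+00]
tip px [[379.62602664 241.98549111]] force [ 0.97048805  0.19283145 -0.78440209] [ 0.13174982 -0.18169599 -0.12224671] 11.8
```

```bash
(python3 -m handwheel '[{"delta_pos":[-0.006,0.1,0],"dr":[0,0,0]},{"delta_pos":[-0.006,0.1,0],"dr":[0,0,0]},{"delta_pos":[0,0,0],"dr":[0,0,0]}]'; python3 -m handwheel '[{"delta_pos":[-0.006,0.1,0],"dr":[0,0,0]},{"delta_pos":[-0.006,0.1,0],"dr":[0,0,0]},{"delta_pos":[0,0,0],"dr":[0,0,0]}]';python3 -m handwheel '[{"delta_pos":[-0.006,0.1,0],"dr":[0,0,0]},{"delta_pos":[0,0,0],"dr":[0,0,0]}]';python3 -m handwheel '[{"delta_pos":[-0.004,0.06,0],"dr":[0,0,0]},{"delta_pos":[0,0,0],"dr":[0,0,0]}]';python3 -m handwheel '[{"delta_pos":[-0.004,0.06,0],"dr":[0,0,0]},{"delta_pos":[0,0,0],"dr":[0,0,0]}]';python3 -m handwheel '[{"delta_pos":[-0.004,0.06,0],"dr":[0,0,0]},{"delta_pos":[0,0,0],"dr":[0,0,0]}]') | grep -E "pos|force: \["
python3 chk.py|head -2
```

```text
eef_pos: [0.5678, -0.0065, 0.0946]
force: [1.8, -0.2, -1.0]
eef_pos: [0.5676, -0.0007, 0.0946]
force: [1.8, -1.7, -0.4]
eef_pos: [0.5673, 0.0023, 0.0945]
force: [2.0, -2.9, -0.6]
eef_pos: [0.5672, 0.004, 0.0946]
force: [1.5, -1.9, -0.3]
eef_pos: [0.5671, 0.0058, 0.0946]
force: [2.0, -2.9, -0.8]
eef_pos: [0.5669, 0.0076, 0.0946]
force: [2.2, -3.6, -1.0]
tcp [   0.8 -159.8   94.6] tip [ 0.8 41.2 95.1] relyaw -8.890734410998968e-05 rot [-3.14138609e+00  1.67906115e-05 -1.50988523e+00]
tip px [[385.87979735 239.19004903]] force [ 2.1776419  -3.62369923 -1.02912908] [-1.20998811 -0.74254531 -0.1459176 ] 13.2
```

```bash
(python3 -m handwheel '[{"delta_pos":[0.006,0.05,0],"dr":[0,0,0]},{"delta_pos":[0,0,0],"dr":[0,0,0]}]'; python3 -m handwheel '[{"delta_pos":[-0.003,0.05,0],"dr":[0,0,0]},{"delta_pos":[0,0,0],"dr":[0,0,0]}]';python3 -m handwheel '[{"delta_pos":[-0.003,0.05,0],"dr":[0,0,0]},{"delta_pos":[0,0,0],"dr":[0,0,0]}]';python3 -m handwheel '[{"delta_pos":[-0.003,0.05,0],"dr":[0,0,0]},{"delta_pos":[0,0,0],"dr":[0,0,0]}]') | grep -E "pos|force: \["
python3 chk.py|head -2
```

```text
eef_pos: [0.5669, 0.0091, 0.0945]
force: [1.9, -2.9, -1.0]
eef_pos: [0.5669, 0.0106, 0.0945]
force: [2.2, -3.0, -0.5]
eef_pos: [0.5668, 0.0122, 0.0945]
force: [2.4, -1.7, -0.2]
eef_pos: [0.5667, 0.0137, 0.0945]
force: [1.3, -1.9, -0.4]
tcp [   1.  -153.7   94.5] tip [ 1.  47.3 95. ] relyaw -3.1022878011877086e-05 rot [-3.14157510e+00  8.84040000e-05 -1.50982735e+00]
tip px [[387.78881056 238.41059372]] force [ 1.27955011 -1.86659554 -0.37728651] [-0.97924896 -0.61106344 -0.23697227] 14.0
```

```bash
(python3 -m handwheel '[{"delta_pos":[-0.003,0.06,0],"dr":[0,0,0]},{"delta_pos":[-0.003,0.06,0],"dr":[0,0,0]},{"delta_pos":[0,0,0],"dr":[0,0,0]}]'; python3 -m handwheel '[{"delta_pos":[-0.003,0.06,0],"dr":[0,0,0]},{"delta_pos":[-0.003,0.06,0],"dr":[0,0,0]},{"delta_pos":[0,0,0],"dr":[0,0,0]}]';python3 -m handwheel '[{"delta_pos":[-0.006,0.1,0],"dr":[0,0,0]},{"delta_pos":[0,0,0],"dr":[0,0,0]}]';python3 -m handwheel '[{"delta_pos":[-0.006,0.1,0],"dr":[0,0,0]},{"delta_pos":[0,0,0],"dr":[0,0,0]}]') | grep -E "pos|force: \["
python3 chk.py|head -2
```

```text
eef_pos: [0.5666, 0.0174, 0.0945]
force: [2.6, -2.0, -0.3]
eef_pos: [0.5664, 0.021, 0.0945]
force: [0.6, -2.1, -0.6]
eef_pos: [0.5662, 0.024, 0.0945]
force: [1.6, -1.3, -0.8]
eef_pos: [0.566, 0.027, 0.0945]
force: [0.7, -0.4, -1.7]
tcp [   1.1 -140.3   94.5] tip [ 1.1 60.7 95. ] relyaw -1.6123823907698842e-06 rot [-3.14154756e+00  2.11107192e-04 -1.50979794e+00]
tip px [[391.9502102  236.57861639]] force [ 0.71421358 -0.43064474 -1.68408214] [-0.39563979 -0.57657689 -0.19144744] 15.0
```

Going well. I'll keep on towards collar contact.

```bash
(python3 -m handwheel '[{"delta_pos":[-0.006,0.1,0],"dr":[0,0,0]},{"delta_pos":[0,0,0],"dr":[0,0,0]}]'; python3 -m handwheel '[{"delta_pos":[-0.006,0.1,0],"dr":[0,0,0]},{"delta_pos":[0,0,0],"dr":[0,0,0]}]';python3 -m handwheel '[{"delta_pos":[-0.006,0.1,0],"dr":[0,0,0]},{"delta_pos":[0,0,0],"dr":[0,0,0]}]';python3 -m handwheel '[{"delta_pos":[-0.006,0.1,0],"dr":[0,0,0]},{"delta_pos":[0,0,0],"dr":[0,0,0]}]') | grep -E "pos|force: \["
python3 chk.py|head -2; python3 pose.py | head -1
```

```text
eef_pos: [0.5658, 0.03, 0.0945]
force: [1.8, -1.5, -1.0]
eef_pos: [0.5656, 0.0329, 0.0944]
force: [1.8, -1.1, -0.6]
eef_pos: [0.5654, 0.036, 0.0945]
force: [0.5, -1.6, -0.9]
eef_pos: [0.5652, 0.039, 0.0944]
force: [2.4, -1.8, -1.5]
tcp [   1.  -128.3   94.4] tip [ 1.  72.7 94.9] relyaw 2.097882010460017e-05 rot [ 3.14140572e+00  1.59828633e-04 -1.50977535e+00]
tip px [[395.62119691 234.90824513]] force [ 2.37247543 -1.84798432 -1.47074506] [-0.43567784 -0.2517807  -0.07783087] 15.8
{'scene': {'spindle_tip': [(0.89, array([226.8, 230.8]))], 'spindle': [(0.94, array([171.8, 223.5]))]}, 'top': {'spindle_tip': [(0.74, array([422.2, 305.6]))], 'spindle': [(0.55, array([478.6, 343.7]))]}}
```

```bash
(python3 -m handwheel '[{"delta_pos":[-0.005,0.1,0],"dr":[0,0,0]},{"delta_pos":[-0.005,0.1,0],"dr":[0,0,0]},{"delta_pos":[0,0,0],"dr":[0,0,0]}]'; python3 -m handwheel '[{"delta_pos":[-0.005,0.1,0],"dr":[0,0,0]},{"delta_pos":[0,0,0],"dr":[0,0,0]}]';python3 -m handwheel '[{"delta_pos":[-0.002,0.04,0],"dr":[0,0,0]},{"delta_pos":[0,0,0],"dr":[0,0,0]}]';python3 -m handwheel '[{"delta_pos":[-0.002,0.04,0],"dr":[0,0,0]},{"delta_pos":[0,0,0],"dr":[0,0,0]}]') | grep -E "pos|force: \["
python3 chk.py|head -2
```

```text
eef_pos: [0.5649, 0.0449, 0.0944]
force: [0.8, 0.4, -1.0]
eef_pos: [0.5648, 0.048, 0.0944]
force: [0.7, -0.3, -2.0]
eef_pos: [0.5647, 0.049, 0.0944]
force: [0.1, -0.3, -1.2]
eef_pos: [0.5647, 0.0501, 0.0944]
force: [-0.6, -1.8, -1.4]
tcp [   1.1 -117.2   94.4] tip [ 1.1 83.8 94.9] relyaw -0.0001341298523736545 rot [ 3.14135626e+00 -3.75527186e-05 -1.50993046e+00]
tip px [[399.06137142 233.42708918]] force [-0.61376319 -1.75405612 -1.36920114] [-0.56208023 -0.00585003 -0.02728788] 17.0
```

```bash
python3 -m handwheel '[{"delta_pos":[-0.002,0.03,0],"dr":[0,0,0]},{"delta_pos":[0,0,0],"dr":[0,0,0]}]'| grep -E "pos|force: \["; python3 -m handwheel '[{"delta_pos":[-0.002,0.03,0],"dr":[0,0,0]},{"delta_pos":[0,0,0],"dr":[0,0,0]}]' | grep -E "pos|force: \["
```

```text
eef_pos: [0.5646, 0.051, 0.0944]
force: [0.5, -2.2, -1.2]
eef_pos: [0.5646, 0.0519, 0.0945]
force: [-0.2, -0.9, -0.6]
```

```bash
for i in 1; do python3 -m handwheel '[{"delta_pos":[-0.002,0.03,0],"dr":[0,0,0]},{"delta_pos":[0,0,0],"dr":[0,0,0]}]'; python3 -m handwheel '[{"delta_pos":[-0.002,0.03,0],"dr":[0,0,0]},{"delta_pos":[0,0,0],"dr":[0,0,0]}]';python3 -m handwheel '[{"delta_pos":[-0.002,0.03,0],"dr":[0,0,0]},{"delta_pos":[0,0,0],"dr":[0,0,0]}]';done | grep -E "pos|force: \["
```

```text
eef_pos: [0.5645, 0.0528, 0.0945]
force: [0.2, -1.8, -1.7]
eef_pos: [0.5645, 0.0538, 0.0945]
force: [-0.7, -0.9, -1.0]
eef_pos: [0.5644, 0.0547, 0.0945]
force: [-0.8, -0.4, -1.2]
```

```bash
for i in 1; do python3 -m handwheel '[{"delta_pos":[-0.001,0.025,0],"dr":[0,0,0]},{"delta_pos":[0,0,0],"dr":[0,0,0]}]'; python3 -m handwheel '[{"delta_pos":[-0.001,0.025,0],"dr":[0,0,0]},{"delta_pos":[0,0,0],"dr":[0,0,0]}]';python3 -m handwheel '[{"delta_pos":[-0.001,0.025,0],"dr":[0,0,0]},{"delta_pos":[0,0,0],"dr":[0,0,0]}]';done | grep -E "pos|force: \["
```

```text
eef_pos: [0.5644, 0.0554, 0.0945]
force: [-1.3, -2.7, -1.6]
eef_pos: [0.5643, 0.0561, 0.0945]
force: [-0.7, -1.2, -2.2]
eef_pos: [0.5644, 0.0569, 0.0945]
force: [-0.4, -0.8, -1.5]
```

```bash
for i in 1; do python3 -m handwheel '[{"delta_pos":[-0.001,0.025,0],"dr":[0,0,0]},{"delta_pos":[0,0,0],"dr":[0,0,0]}]'; python3 -m handwheel '[{"delta_pos":[-0.001,0.025,0],"dr":[0,0,0]},{"delta_pos":[0,0,0],"dr":[0,0,0]}]';python3 -m handwheel '[{"delta_pos":[-0.001,0.025,0],"dr":[0,0,0]},{"delta_pos":[0,0,0],"dr":[0,0,0]}]';done | grep -E "pos|force: \["
```

```text
eef_pos: [0.5643, 0.0572, 0.0945]
force: [0.8, -4.9, -1.4]
eef_pos: [0.5643, 0.0572, 0.0945]
force: [1.9, -8.2, -1.8]
eef_pos: [0.5642, 0.0575, 0.0945]
force: [3.1, -10.8, -2.0]
```

Collar contact. Now I'll press the bush home in small steps.

```bash
for i in 1; do python3 -m handwheel '[{"delta_pos":[-0.001,0.02,0],"dr":[0,0,0]},{"delta_pos":[0,0,0],"dr":[0,0,0]}]'; python3 -m handwheel '[{"delta_pos":[-0.001,0.02,0],"dr":[0,0,0]},{"delta_pos":[0,0,0],"dr":[0,0,0]}]';done | grep -E "pos|force: \["
```

```text
eef_pos: [0.5642, 0.0578, 0.0945]
force: [3.1, -12.2, -2.6]
eef_pos: [0.5641, 0.0583, 0.0945]
force: [4.2, -11.1, -2.0]
```

```bash
for i in 1; do python3 -m handwheel '[{"delta_pos":[0.006,0.02,0],"dr":[0,0,0]},{"delta_pos":[0,0,0],"dr":[0,0,0]}]'; python3 -m handwheel '[{"delta_pos":[0.006,0.02,0],"dr":[0,0,0]},{"delta_pos":[0,0,0],"dr":[0,0,0]}]';python3 -m handwheel '[{"delta_pos":[-0.001,0.02,0],"dr":[0,0,0]},{"delta_pos":[0,0,0],"dr":[0,0,0]}]';done | grep -E "pos|force: \["; python3 -c "
from station import *
s=get_state();print(s['ee_rot'],s['force'],s['moment'],s['t'])"
```

```text
eef_pos: [0.5642, 0.0589, 0.0945]
force: [1.9, -12.4, -2.3]
eef_pos: [0.5641, 0.0594, 0.0945]
force: [1.2, -12.3, -0.2]
eef_pos: [0.5641, 0.06, 0.0945]
force: [1.8, -12.0, -1.4]
[ 3.14003052e+00 -2.66157556e-03 -1.51015476e+00] [  1.80759069 -12.02744836  -1.41073506] [-4.53466164 -0.61050285  0.00728546] 20.2
```

```bash
for i in 1; do python3 -m handwheel '[{"delta_pos":[0.001,0.02,0],"dr":[0,0,0]},{"delta_pos":[0,0,0],"dr":[0,0,0]}]'; python3 -m handwheel '[{"delta_pos":[-0.001,0.02,0],"dr":[0,0,0]},{"delta_pos":[0,0,0],"dr":[0,0,0]}]';done | grep -E "pos|force: \["
```

```text
eef_pos: [0.5641, 0.0605, 0.0945]
force: [2.1, -12.5, -1.3]
eef_pos: [0.564, 0.0611, 0.0945]
force: [2.4, -12.5, -1.0]
```

```bash
for i in 1; do python3 -m handwheel '[{"delta_pos":[-0.001,0.015,0],"dr":[0,0,0]},{"delta_pos":[0,0,0],"dr":[0,0,0]}]'; python3 -m handwheel '[{"delta_pos":[-0.001,0.015,0],"dr":[0,0,0]},{"delta_pos":[0,0,0],"dr":[0,0,0]}]';done | grep -E "pos|force: \["
```

```text
eef_pos: [0.564, 0.0616, 0.0945]
force: [1.3, -11.2, -0.3]
eef_pos: [0.564, 0.062, 0.0945]
force: [0.5, -12.4, -0.6]
```

```bash
for i in 1; do python3 -m handwheel '[{"delta_pos":[-0.001,0.015,0],"dr":[0,0,0]},{"delta_pos":[0,0,0],"dr":[0,0,0]}]'; python3 -m handwheel '[{"delta_pos":[-0.001,0.015,0],"dr":[0,0,0]},{"delta_pos":[0,0,0],"dr":[0,0,0]}]';done | grep -E "pos|force: \["
```

```text
eef_pos: [0.5639, 0.0625, 0.0945]
force: [1.5, -11.8, -1.2]
eef_pos: [0.5639, 0.0629, 0.0945]
force: [1.9, -13.3, -2.1]
```

```bash
for i in 1; do python3 -m handwheel '[{"delta_pos":[-0.001,0.015,0],"dr":[0,0,0]},{"delta_pos":[0,0,0],"dr":[0,0,0]}]'; done | grep -E "pos|force: \["
```

```text
eef_pos: [0.5639, 0.0633, 0.0945]
force: [2.0, -12.2, -0.7]
```

```bash
for i in 1; do python3 -m handwheel '[{"delta_pos":[-0.001,0.015,0],"dr":[0,0,0]},{"delta_pos":[0,0,0],"dr":[0,0,0]}]'; done | grep -E "pos|force: \["
```

```text
eef_pos: [0.5639, 0.0634, 0.0945]
force: [4.1, -14.7, 0.3]
```

```bash
python3 -m handwheel '[{"delta_pos":[0.003,0.009,0],"dr":[0,0,0]},{"delta_pos":[0,0,0],"dr":[0,0,0]}]' | grep -E "pos|force: \["; python3 chk.py | head -1;  python3 -c "
from station import *
import cv2,numpy as np
s=grab_frame('scene')[:,:,::-1]
b=cv2.resize(s[220:280,320:410],None,fx=8,fy=8,interpolation=cv2.INTER_CUBIC)
cv2.imwrite('pics/p5.png',np.clip(b*1.5,0,255).astype(np.uint8))"
```

```text
eef_pos: [0.5639, 0.0634, 0.0945]
force: [2.1, -16.4, -1.2]
tcp [   1.2 -103.9   94.5] tip [ 1.3 97.1 95. ] relyaw -0.0003784188305174241 rot [ 3.13955131 -0.00369498 -1.51017475]
```

The TCP stopped moving (y 0.0634) while the force rose, and the offsets agree (spindle origin at −65), so the bush is home. I'll relieve the force, then let go.

```bash
python3 -m handwheel '[{"delta_pos":[0.005,-0.03,0],"dr":[0,0,0]},{"delta_pos":[0.001,-0.03,0],"dr":[0,0,0]},{"delta_pos":[0,-0.01,0],"dr":[0,0,0]},{"delta_pos":[0,0,0],"dr":[0,0,0]},{"delta_pos":[0,0,0],"dr":[0,0,0]}]' - 45
```

```text
t: 22.55
eef_pos: [0.564, 0.0633, 0.0944]
ee_rot: [3.14, -0.001, -1.51]
force: [-0.7, -5.5, -0.6]
width: 0.0233
gripper_force: 45.0
```

View pics/p5.png

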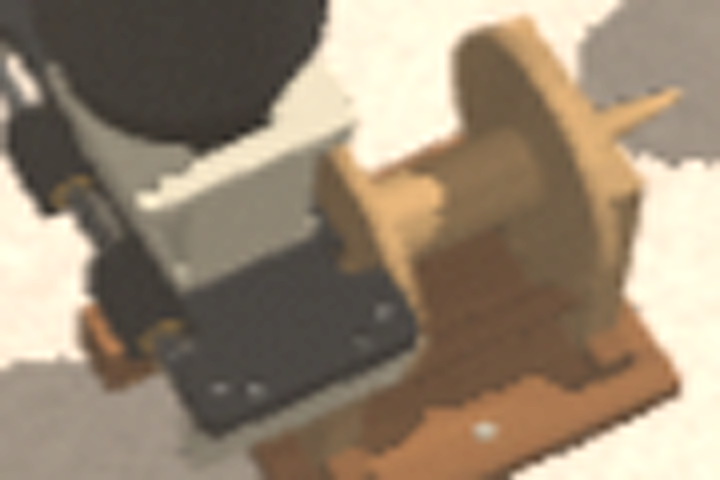

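The picture shows the tip through the far cheek at crop (675,97), with the reel lifted onto the shaft. I'll ease off a bit more and open.

```bash
python3 -m handwheel '[{"delta_pos":[0,-0.018,0],"dr":[0,0,0]},{"delta_pos":[0,0,0],"dr":[0,0,0]}]';  python3 -m handwheel '[{"delta_pos":[0,0,0],"dr":[0,0,0]},{"delta_pos":[0,0,0],"dr":[0,0,0]},{"delta_pos":[0,0,0],"dr":[0,0,0]},{"delta_pos":[0,0,0],"dr":[0,0,0]},{"delta_pos":[0,0,0],"dr":[0,0,0]},{"delta_pos":[0,0,0],"dr":[0,0,0]},{"delta_pos":[0,0,0],"dr":[0,0,0]},{"delta_pos":[0,0,0],"dr":[0,0,0]}]' -1 45
```

```text
t: 22.75
eef_pos: [0.5641, 0.0632, 0.0944]
ee_rot: [3.141, -0.0, -1.51]
force: [-1.2, -4.1, -0.6]
width: 0.0232
gripper_force: 45.0
t: 23.55
eef_pos: [0.5646, 0.0636, 0.0945]
ee_rot: [-3.142, 0.0, -1.51]
force: [0.0, 0.0, 0.5]
width: 0.0818
gripper_force: 0.0
```

```bash
python3 -m handwheel '[{"delta_pos":[0,0,0.3],"dr":[0,0,0]},{"delta_pos":[0,0,0.6],"dr":[0,0,0]},{"delta_pos":[0,0,1],"dr":[0,0,0]},{"delta_pos":[0,0,1],"dr":[0,0,0]},{"delta_pos":[0,0,1],"dr":[0,0,0]},{"delta_pos":[0,-1,0],"dr":[0,0,0]},{"delta_pos":[0,-1,0],"dr":[0,0,0]},{"delta_pos":[0,-1,0],"dr":[0,0,0]},{"delta_pos":[0,-1,0],"dr":[0,0,0]},{"delta_pos":[0,-1,0],"dr":[0,0,0]}]' ; python3 -m handwheel '[{"delta_pos":[0,-1,0],"dr":[0,0,0]},{"delta_pos":[0,-1,0],"dr":[0,0,0]},{"delta_pos":[0,-1,0],"dr":[0,0,0]},{"delta_pos":[0,0,0],"dr":[0,0,0]},{"delta_pos":[0,0,0],"dr":[0,0,0]}]'; python3 pose.py; python3 -c "
import cv2,numpy as np
s=cv2.imread('/tmp/s.png');t=cv2.imread('/tmp/t.png')
b=cv2.resize(s[220:300,320:420],(400,320),interpolation=cv2.INTER_CUBIC);a=cv2.resize(t[160:240,240:340],(400,320),interpolation=cv2.INTER_CUBIC)
cv2.imwrite('pics/p6.png',np.clip(np.hstack([a,b])*1.5,0,255).astype(np.uint8))"
```

```text
t: 24.55
eef_pos: [0.5646, -0.0876, 0.2124]
ee_rot: [-3.141, -0.0, -1.51]
force: [0.4, 0.0, 0.0]
width: 0.0875
gripper_force: 0.0
t: 25.05
eef_pos: [0.5645, -0.1771, 0.2119]
ee_rot: [-3.141, 0.0, -1.512]
force: [0.2, 0.1, 0.2]
width: 0.0877
gripper_force: 0.0
{'scene': {'spindle_tip': [(0.96, array([225.1, 231.4])), (0.6, array([407. , 230.8])), (0.49, array([373.2, 265.2]))], 'spindle': [(0.8, array([171., 224.])), (0.76, array([350.3, 256.5])), (0.73, array([341.4, 353.4]))]}, 'top': {'spindle_tip': [(0.75, array([421.2, 305.5])), (0.62, array([272.6, 200.6])), (0.56, array([229.5, 200.5]))], 'spindle': [(0.67, array([480.1, 345.1])), (0.61, array([305.4, 201.1]))]}}
spindle_tip [ 0.3123 -0.1833  0.0372] 1.9
spindle_tip [0.5575 0.2703 0.1028] 0.6
spindle_tip [ 0.5659  0.1783 -0.0088] 2.2
spindle [ 0.2187 -0.3238  0.0337] 1.1
spindle [0.5587 0.0974 0.0822] 0.0
[ 0.56478892 -0.17563997  0.21172274] [-3.14132033e+00  4.65876781e-06 -1.50877811e+00] [-0.13993058 -0.79575078 -0.39282746] [ 0.03009522  0.09447758 -0.00012949]
```

View pics/p6.png

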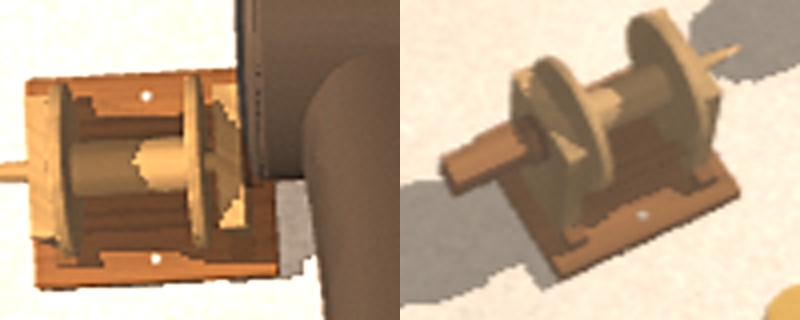

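The spindle sits through both cheeks and the reel: collar against the bush at crop (535,140), tip out at (737,48). The arm is clear.

```bash
python3 -c "
from station import *
print(job_done())"
```

```text
the job is handed in; nothing more can be done
None
```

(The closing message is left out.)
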